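# Prove the sprung hanger and hang the parts caddy on it

### The arm

A 6-joint arm with a two-finger parallel gripper is mounted at the origin on the work surface. World frame = base frame: x ahead of the robot, y to its left, z up, the work surface at z = 0. Lengths are in m, angles in rad, forces in N, time in s.
With the tool pointing down it reaches from about 0.25 to 0.725 m from the base axis. Payload 4 kg.
Tool frame: the origin (TCP) lies on the centre line of the jaws, within the pads' length; the fingertips stand 17 mm ahead of it and the grasp point (between the pads) lies 2 mm behind it; z points along the fingers, x is the direction in which the jaws open and shut, and the axes are right-handed (so a half turn about z gives the same grasp; the last joint's range is limited). The gripper opens to 85 mm and grips with 20 to 120 N. Pads are 22 mm wide; open, the fingers measure 114 mm over their backs; the gripper's body (76 mm by 85 mm) begins 54 mm behind the grasp point. The pads swing forward as they close: fully open they stand 13 mm farther back than shut.
Start: joints at [1.207, 0.241, 0.005, 1.335, 0, 1.571], TCP at [0.178, 0.467, 0.248] pointing down, gripper open.
Joint ranges: [-2.72, 2.72], [-1.05, 1.87], [-1.09, 1.28], [-1.99, 2.15], [-1.42, 1.44], [-3.14, 3.14]. Speed limits (rad/s): [2.79, 2.79, 3.14, 3.14, 3.14, 3.14].

### API

Orientations are given as a unit quaternion [x, y, z, w].
In Python, from workcell import bot gives the robot as it stands.
- The arm moves only by the tool jog_arm, never from a script. Its arguments are lists of equal length, an entry for each row: "jaw": the closure, from 0 (fully open) to 1 (shut); "linear": the shift along the tool's x, y, z in m, a list of three; "delta_rot": the turn, a rotation vector about the tool's x, y, z in degrees, a list of three. A call has exactly 8 rows; each row is the pose to reach, as a shift and turn from the pose commanded when the call began, along the tool's axes at that moment; what a row does not reach only later rows make up. A row lasts 1/12 s, in which the tool goes at most 41.7 mm and 7.16 degrees, less where a joint would pass 70% of its speed; a pose out of reach is approached as far as the arm can. A call with a gripper value outside its range is refused whole. The fingers move at their own pace and stop on an object; the grip force is fixed at half the most. Time passes only in rows, so rows that repeat a pose let the fingers close, or fill a call up. It gives the time, the measured TCP pose, the force and the opening at its end, in the units of the state.
- bot.get_obs(): the state, without advancing time (a new reading comes with each control period).
- bot.camera(name): name is "side" or "top"; returns (picture, depth): 400x640x3 uint8, red, green, blue; 400x640 float32, m along the optical axis (not along the pixel's ray), 0 where there is no reading.
- bot.calibration(name): a dict with "fovy" (degrees; the focal length in pixels is half the picture's height over the tangent of half this angle, whatever the lens; pixels are square), "cx", "cy" (the principal point, pixels), "origin" and "orientation" of the camera in the world. Camera axes: x right, y down, z forward; pixel columns grow to the right and rows downward; lengths in m; the calibration is good to about 2 mm. A picture is of the moment at which its call begins. calibration takes no time and is no camera call.
- bot.job_done(): hands the job in, once; it reports no verdict.
The state is a dict: "clock": time; "joint_pos": joint angles; "joint_vel": joint speeds; "tau": joint torques, N m; "eef_pos": TCP position; "tool_rot": TCP orientation; "ft_force": force on the tool from outside, world axes, zero at the start; "ft_torque": the same for the moment, N m; "grip_width": finger opening in m.
Only numpy, scipy, OpenCV 4.12 (cv2) and the standard library are available. Lean on these libraries where they do the work, as an engineer would, in place of code of your own. Each camera call takes 0.05 s, during which the arm holds its last target.

### The job

First grip the bare cross-bar of the sprung hanger's yoke, pull it straight down until it meets its lower stop, hold it there for a moment and ease it back up fully home before letting go. Then pick up the wooden parts caddy by its round handle, keep it upright, bring it in from the prongs' open front ends so that they pass between its handle and its tray, lower the handle gently into the dips of the two prongs and, still holding it, tug it gently down about 2 cm further than it hangs to confirm that it is held; ease up, let go and leave it hanging still. Leave everything else on the bench where it is.

Things in the scene. Friction and masses are not known exactly. Their poses are not given: they have to be found in the camera images.
- stand: The hanger, bolted down: a dark steel base plate 190 x 120 mm and, at its back (+x), a column that bears a grey spring housing 75 mm square, from 235 to 310 mm above the bench. Origin on the bench straight below the yoke's cross-bar; the housing's front face is 95 mm behind it (+x), -x is the side to which the yoke reaches. Either side of the bench, turned up to 0.2 rad.
- draw (a joint): The sprung steel yoke that comes down out of the housing on two rods: 0 fully home (up), 0.050 m at its lower stop. It moves straight down only. The spring holds it home with about 3 N and takes about 13 N at the stop (200 N/m); let go, it snaps back up, so it is to be guided. With the caddy hung on it, it sinks 3 to 15 mm.
- draw_bar (a point): Middle of the yoke's round steel cross-bar, 14 mm thick, 100 mm long, along the stand's y, 95 mm ahead of the housing's face and 220 mm above the bench when home. Free above and below; from above there are 70 mm between the prongs that run forward from it.
- saddle (a point): Midpoint between the dips of the two prongs (round, 10 mm thick, 84 mm apart along the stand's y), on their upper side: 65 mm ahead of the cross-bar, 205 mm above the bench when home. The dip's floor is 24 mm long; the prongs' underside is 10 mm below this point, their upturned front tips end 37 mm ahead (-x) and 22 mm above it. Moves with the yoke; axes as the stand's.
- caddy: The parts caddy: an open plywood tray 90 x 172 mm, 38 mm high, with brass tubes fixed in it (up to 47 mm above the underside), and a round wooden handle between two end boards, 130 mm tall overall, about 0.5 kg (0.42 to 0.58). Origin under its centre, handle along its y; either way round is the same.
- caddy_bar (a point): Middle of the caddy's handle: a dowel 14 mm thick, 120 mm above the caddy's underside, 156 mm free between the end boards, along the caddy's y. It hangs with this point about 7 mm above the saddle point.
- vise: Grey bench vise, bolted down on the other side of the bench behind the caddy, 130 mm high, jaws 110 mm wide, its body from 30 to 175 mm behind (+x of) its origin, which is on the bench in front of it.
- bottle: amber glass oil bottle, closed, 60 mm across, 185 mm tall, standing near the middle of the bench; origin under its centre
- bowl: grey metal bowl, 156 mm across the rim, 55 mm tall, with a stone in it; origin under its centre
- jar: small lidded jar, 56 mm across, 75 mm tall, standing close to the caddy; origin under its centre
- bow: U-shaped brass tube 102 x 70 mm, 14 mm thick, lying flat close to the caddy; origin on the bench between its legs
- wrench: steel wrench, 150 mm long, lying under or near the hanger's yoke; origin on the bench at mid length, x along it
- tape: grey ring-shaped tape roll, 90 mm across, 24 mm high, lying flat in front of the hanger; origin under its centre
- screwdriver: wood-handled screwdriver, 170 mm long, lying; origin on the bench, x along it
- mallet: wooden mallet, 56 mm thick head 90 mm long, handle 150 mm towards its -x, lying; origin on the bench under the head
Things that resemble listed ones, but are neither listed nor needed, are in the scene too. What is shaped like the caddy but blue or purple is not meant.

How it is judged:
On the way, in this order (a step that is already met when the one before it is completed fails the run):
1. the empty yoke is pulled down to its stop and held there (value of joint draw above 0.046 m and contact force between the fingers and stand above 1 N and distance of caddy from where it was at the start of the episode below 0.03 m), for 0.3 s.
2. the yoke is back up, fully home (value of joint draw below 0.004 m), for 0.2 s.
3. the caddy's handle lies in the dips of both prongs and, still held, is tugged down (x of caddy_bar in the frame of saddle between -0.018 and 0.018 m and y of caddy_bar in the frame of saddle between -0.034 and 0.034 m and z of caddy_bar in the frame of saddle between 0.002 and 0.014 m and value of joint draw above 0.02 m and contact force between the fingers and caddy above 1 N), for 0.2 s.
At the end, for the whole second after the job is handed in: The caddy hangs at rest (under 40 mm/s) and upright (within 0.2 rad) from the yoke alone, its handle in the dips of both prongs (within 18 mm along and 34 mm across the saddle point, 2 to 14 mm above it), the yoke sunk 1 to 20 mm by its weight; nothing else has been disturbed (x of caddy_bar in the frame of saddle between -0.018 and 0.018 m and y of caddy_bar in the frame of saddle between -0.034 and 0.034 m and z of caddy_bar in the frame of saddle between 0.002 and 0.014 m and value of joint draw between 0.001 and 0.02 m and contact force between caddy and stand above 2.5 N and linear speed of caddy below 0.04 m/s and angle between caddy's own z axis and vertical below 0.2 rad); the robot touches nothing.
It fails at once if the yoke snaps up or is slammed down (faster than 0.35 m/s) (velocity of joint draw below -0.35 m/s or velocity of joint draw above 0.35 m/s).
It fails at once if the caddy is jerked against the hanger with more than 25 N (contact force between caddy and stand above 25 N).
It fails at once if the caddy is tipped by more than 0.6 rad (angle between caddy's own z axis and vertical above 0.6 rad).
It fails at once if another thing on the bench is displaced by more than 40 mm (distance of any of bottle, bowl, jar, bow, wrench, tape, screwdriver, mallet from where it was at the start of the episode above 0.04 m).
It also fails if it takes over 72 s, if anything falls off the work surface, if the arm or the gripper's body presses on something with over 40 N, if the wrist force passes 120 N, or if a joint passes its speed limit or range.

## Working session

There is one attempt and no reset: what is moved stays moved. The work goes in short steps, Python scripts to look and compute and a tool call to move; the robot and the scene stay as the last step left them, time stands still between calls to the robot, and variables do not carry over. Pictures are saved under pics/ and viewed, and the job is handed in when it is done.

Besides the shell and the picture viewer there is one more tool, called in YAML: its name, and indented under it one key for each argument. jog_arm: Moves the arm, as the interface text tells. Its arguments: {"type":"object","properties":{"jaw":{"type":"array","items":{"type":"number"}},"linear":{"type":"array","items":{"type":"array","items":{"type":"number"}}},"delta_rot":{"type":"array","items":{"type":"array","items":{"type":"number"}}}},"required":["jaw","linear","delta_rot"]}

```bash
ls; mkdir -p pics; cat > h.py <<'E'
from workcell import bot
import numpy as np, cv2
from scipy.spatial.transform import Rotation as R
def cal(n):
    c=bot.calibration(n); f=200/np.tan(np.radians(c['fovy'])/2); return c,f
def P(n,d,u,v,z=None):
    c,f=cal(n); r=R.from_quat(c['orientation']).as_matrix() if len(c['orientation'])==4 else np.array(c['orientation'])
    ray=r@np.array([(u-c['cx'])/f,(v-c['cy'])/f,1]); o=np.array(c['origin'])
    return o+ray*(d if z is None else (z-o[2])/ray[2])
def shoot(tag):
    for n in('side','top'):
        p,d=bot.camera(n); cv2.imwrite(f'pics/{tag}_{n}.png',p[:,:,::-1]); np.save(f'pics/{tag}_{n}.npy',d)
E
python3 - <<'E'
from h import *
shoot('a')
for n in('side','top'): print(bot.calibration(n))
print(bot.get_obs())
E
```

```text
pics
{'fovy': 48.008702123367904, 'cx': 319.33589958068205, 'cy': 198.02383017032923, 'origin': array([0.20934942, 1.30381502, 0.86656554]), 'orientation': array([-0.08990469,  0.85238884, -0.51348693,  0.04100716])}
{'fovy': 45.12348048518771, 'cx': 322.63142185933214, 'cy': 195.80692894676162, 'origin': array([0.16585526, 0.03168497, 1.5769534 ]), 'orientation': array([-0.69431601,  0.71310988, -0.06272195,  0.07392934])}
{'clock': 0.1, 'joint_pos': array([1.20702231e+00, 2.41332844e-01, 3.87135191e-03, 1.33521856e+00,
       6.20001452e-07, 1.57080860e+00]), 'joint_vel': array([ 0.00070114,  0.00011563,  0.00500047,  0.0007656 , -0.00053322,
        0.00166052]), 'tau': array([-7.37868540e-04, -3.73137152e+01,  2.53010327e+01,  1.08824781e-02,
       -7.52634878e-05,  3.46411838e-06]), 'eef_pos': array([0.17771134, 0.4667803 , 0.24750909]), 'tool_rot': array([ 8.23351102e-01,  5.67531563e-01, -7.75651372e-04,  5.34289918e-04]), 'ft_force': array([ 0.22563881,  0.15241672, -0.41996504]), 'ft_torque': array([0.05598664, 0.04626653, 0.05628435]), 'grip_width': 0.08553359156439974}
```

View pics/a_side.png

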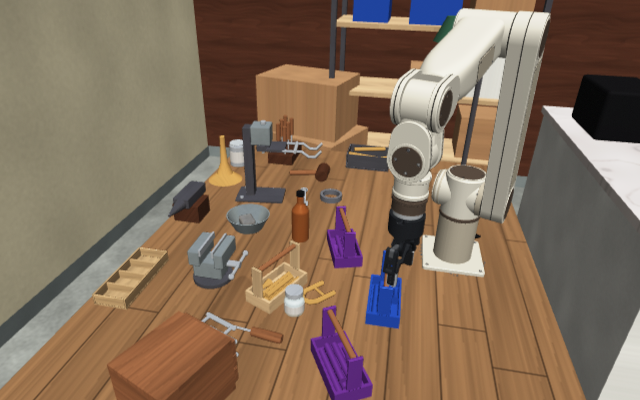

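View pics/a_top.png

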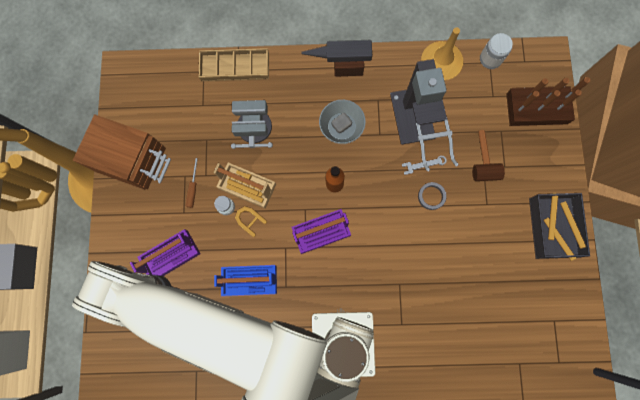

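The top view shows the hanger at about (430,110), its cross-bar near (433,128), and the wooden caddy at (245,184), with the jar at (223,205) and the bow at (250,220). I'll enlarge both areas.

```bash
python3 - <<'E'
import cv2
t=cv2.imread('pics/a_top.png'); s=cv2.imread('pics/a_side.png')
cv2.imwrite('pics/c1.png',cv2.resize(t[60:190,380:480],None,fx=4.5,fy=4.5,interpolation=cv2.INTER_CUBIC))
cv2.imwrite('pics/c2.png',cv2.resize(t[150:250,200:300],None,fx=6,fy=6,interpolation=cv2.INTER_CUBIC))
cv2.imwrite('pics/c3.png',cv2.resize(s[110:210,230:340],None,fx=6,fy=6,interpolation=cv2.INTER_CUBIC))
E
```

```text
(no output)
```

View pics/c1.png

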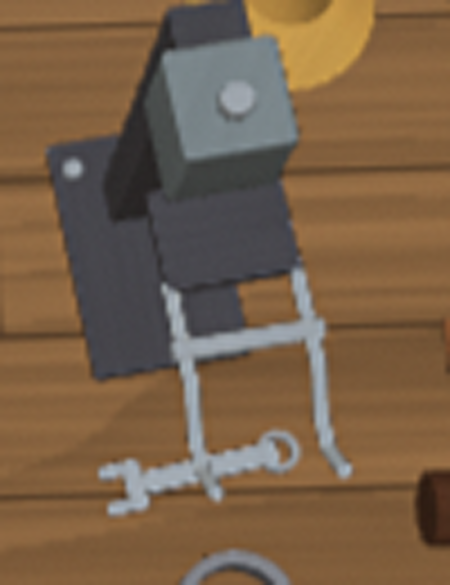

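View pics/c2.png

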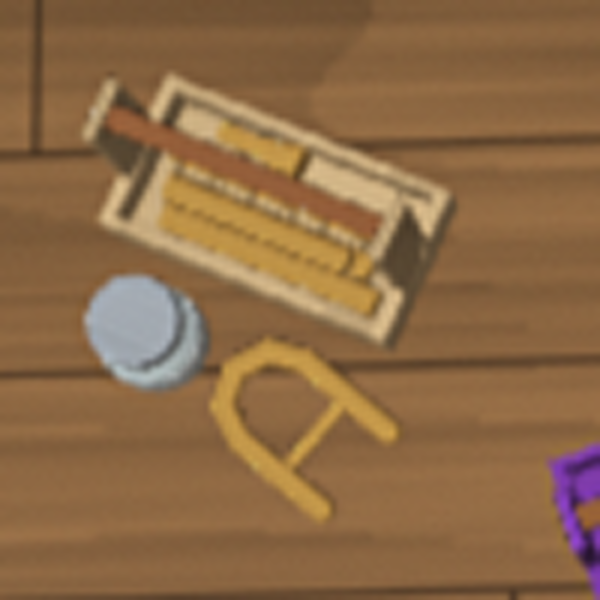

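View pics/c3.png

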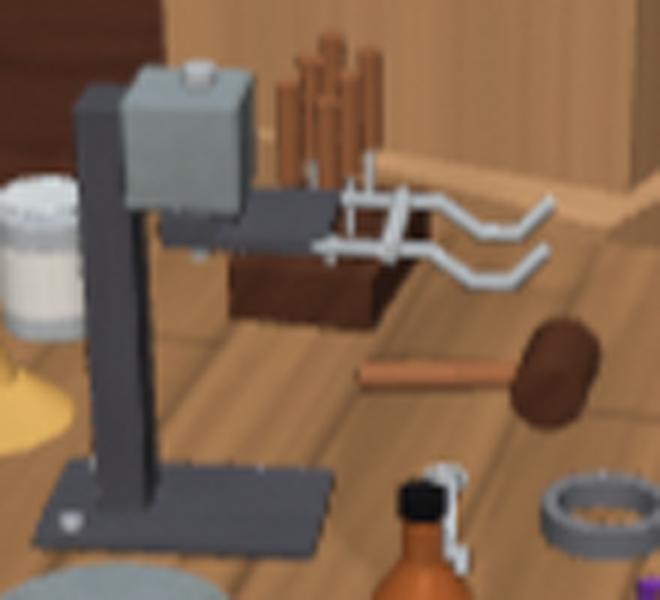

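```bash
python3 - <<'E'
from h import *
D=np.load('pics/a_top.npy');S=np.load('pics/a_side.npy')
def c1(x,y):return 380+x/4.5,60+y/4.5
def c2(x,y):return 200+x/6,150+y/6
def c3(x,y):return 230+x/6,110+y/6
def show(l,n,uv,z,D):
    u,v=uv; print(l,np.round(uv,1),'z-plane',P(n,0,u,v,z).round(4),'depth',P(n,D[int(round(v)),int(round(u))],u,v).round(4))
for l,p,z in [('barL',(178,349),.22),('barR',(323,328),.22),('barM',(250,339),.22),('tipL',(217,493),.227),('tipR',(346,471),.227),('hous_fl',(180,196),.235),('hous_fr',(297,148),.31),('hous_flT',(188,158),.31),('shelfL',(165,286),.22),('shelfR',(300,264),.22),('plate',(97,378),.0)]:
    show(l,'top',c1(*p),z,D)
for l,p,z in [('hL',(110,122),.12),('hR',(380,222),.12),('hM',(245,172),.12),('trayTL',(172,78),.038),('trayTR',(450,200),.038),('trayBL',(103,215),.038),('trayBR',(390,340),.038),('jar',(133,320),.075),('bow',(300,430),.014)]:
    show(l,'top',c2(*p),z,D)
show('bottle','top',(335,172),.185,D)
for l,p,z in [('s_barNear',(388,255),.22),('s_barFar',(402,192),.22),('dipN',(490,283),.21),('dipF',(495,235),.21)]:
    show(l,'side',c3(*p),z,S)
show('s_hL','side',(255,268),.12,S);show('s_hR','side',(298,244),.12,S)
E
```

```text
barL [419.6 137.6] z-plane [ 0.598  -0.2384  0.22  ] depth [ 0.5954 -0.2368  0.228 ]
barR [451.8 132.9] z-plane [ 0.6093 -0.3335  0.22  ] depth [ 0.6803 -0.3919  0.0027]
barM [435.6 135.3] z-plane [ 0.6033 -0.2856  0.22  ] depth [ 0.6017 -0.2845  0.2249]
tipL [428.2 169.6] z-plane [ 0.499  -0.2558  0.227 ] depth [ 0.4993 -0.256   0.2258]
tipR [456.9 164.7] z-plane [ 0.5111 -0.3389  0.227 ] depth [ 0.5116 -0.3395  0.225 ]
hous_fl [420.  103.6] z-plane [ 0.6973 -0.2434  0.235 ] depth [ 0.7008 -0.2452  0.2263]
hous_fr [446.   92.9] z-plane [ 0.6967 -0.3021  0.31  ] depth [ 0.8278 -0.3846 -0.0028]
hous_flT [421.8  95.1] z-plane [ 0.6923 -0.2345  0.31  ] depth [ 0.6941 -0.2354  0.3057]
shelfL [416.7 123.6] z-plane [ 0.6413 -0.2327  0.22  ] depth [ 0.64   -0.232   0.2235]
shelfR [446.7 118.7] z-plane [ 0.6536 -0.3218  0.22  ] depth [ 0.6527 -0.3212  0.2224]
plate [401.6 144. ] z-plane [ 0.6471 -0.2198  0.    ] depth [ 6.471e-01 -2.199e-01 -2.000e-04]
hL [218.3 170.3] z-plane [0.5423 0.3756 0.12  ] depth [0.541  0.3745 0.1249]
hR [263.3 187. ] z-plane [0.4848 0.2346 0.12  ] depth [0.4842 0.
[... 443 characters left out ...]
4453 0.3722 0.075 ] depth [0.446  0.373  0.0714]
bow [250.  221.7] z-plane [0.3928 0.2933 0.014 ] depth [0.3946 0.2953 0.0022]
bottle [335 172] z-plane [0.5101 0.0118 0.185 ] depth [0.5106 0.0118 0.1828]
s_barNear [294.7 152.5] z-plane [ 0.5951 -0.2293  0.22  ] depth [ 0.5971 -0.2373  0.2166]
s_barFar [297. 142.] z-plane [ 0.6129 -0.3386  0.22  ] depth [ 0.6099 -0.3263  0.2248]
dipN [311.7 157.2] z-plane [ 0.5282 -0.2242  0.21  ] depth [ 0.5308 -0.2367  0.2047]
dipF [312.5 149.2] z-plane [ 0.5419 -0.3036  0.21  ] depth [ 0.5466 -0.3264  0.2007]
s_hL [255 268] z-plane [0.5586 0.3629 0.12  ] depth [0.5547 0.3733 0.1283]
s_hR [298 244] z-plane [0.4722 0.2227 0.12  ] depth [0.4697 0.2331 0.1271]
```

```bash
python3 - <<'E'
import cv2
s=cv2.imread('pics/a_side.png')
cv2.imwrite('pics/c4.png',cv2.resize(s[225:325,240:345],None,fx=6,fy=6,interpolation=cv2.INTER_CUBIC))
E
```

```text
(no output)
```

View pics/c4.png

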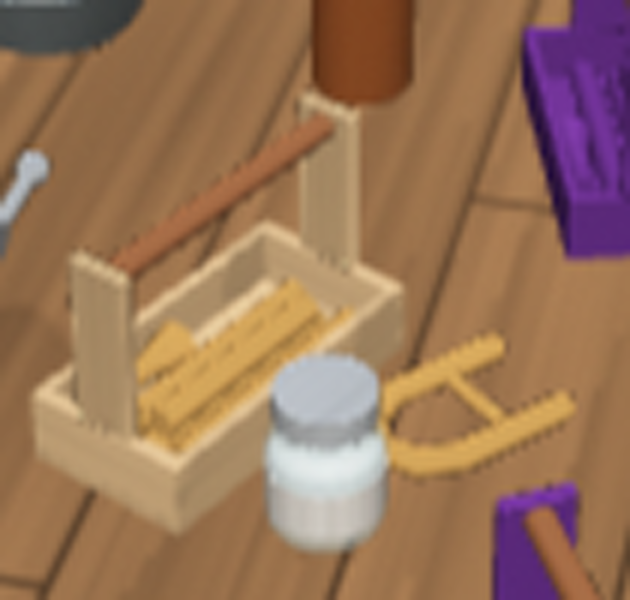

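The measurements fit the given sizes. The bar is at about (0.6035, -0.286, 0.22) with yaw 0.125, and the saddle is at about (0.539, -0.294). The caddy handle is at about (0.513, 0.303) with yaw -0.445, and the bottle is at (0.51, 0.01). I'll plan the first approach.

```bash
cat >> h.py <<'E'
def plan(t,yaw=None,n=None,lvl=True):
    o=bot.get_obs(); r=R.from_quat(o['tool_rot']); M=r.as_matrix(); d=np.array(t)-o['eef_pos']
    cy=np.arctan2(M[1,0],M[0,0])
    if yaw is None: yaw=cy
    T=R.from_matrix(np.array([[np.cos(yaw),np.sin(yaw),0],[np.sin(yaw),-np.cos(yaw),0],[0,0,-1]]).T.reshape(3,3).T)
    rv=np.degrees((r.inv()*T).as_rotvec()); L=M.T@d
    k=max(np.linalg.norm(d)/.041,np.linalg.norm(rv)/7)
    print('clock',round(o['clock'],2),'pos',o['eef_pos'].round(4),'yaw',round(cy,3),'F',o['ft_force'].round(1),'w',round(o['grip_width'],4),'tilt',np.degrees(np.arccos(-M[2,2])).round(2))
    print('L(mm)',(L*1000).round(1),'rv',rv.round(2),'minrows',round(k,1))
E
python3 - <<'E'
from h import *
plan((.6035,-.286,.33),.125)
print(bot.get_obs()['joint_pos'].round(3))
plan((.42,.05,.33),.125)
E
```

```text
clock 0.1 pos [0.1777 0.4668 0.2475] yaw 1.207 F [ 0.2  0.2 -0.4] w 0.0855 tilt 0.11
L(mm) [-552.2  665.8  -81.5] rv [6.000e-02 1.000e-01 6.199e+01] minrows 21.2
[1.207 0.241 0.004 1.335 0.    1.571]
clock 0.1 pos [0.1777 0.4668 0.2475] yaw 1.207 F [ 0.2  0.2 -0.4] w 0.0855 tilt 0.11
L(mm) [-303.4  374.7  -81.9] rv [6.000e-02 1.000e-01 6.199e+01] minrows 11.9
```

jog_arm:
  jaw: [0,0,0,0,0,0,0,0]
  linear:
    - [-0.005,0.006,-0.03]
    - [-0.02,0.024,-0.055]
    - [-0.04,0.048,-0.075]
    - [-0.063,0.076,-0.082]
    - [-0.087,0.105,-0.082]
    - [-0.111,0.134,-0.082]
    - [-0.135,0.163,-0.082]
    - [-0.159,0.192,-0.082]
  delta_rot:
    - [0,0,6]
    - [0,0,12]
    - [0,0,18]
    - [0,0,24]
    - [0,0,30]
    - [0,0,36]
    - [0,0,42]
    - [0,0,48]

```text
clock: 0.77
eef_pos: [0.301, 0.2486, 0.3301]
tool_rot: [0.983, 0.181, -0.0, 0.0]
ft_force: [0.9, 0.2, 0.5]
grip_width: 0.0854
```

```bash
python3 - <<'E'
from h import *
plan((.6035,-.286,.33),.125)
E
```

```text
clock 0.77 pos [0.301  0.2486 0.3301] yaw 0.365 F [0.9 0.2 0.5] w 0.0854 tilt 0.02
L(mm) [9.190e+01 6.074e+02 2.000e-01] rv [1.000e-02 1.000e-02 1.374e+01] minrows 15.0
```

jog_arm:
  jaw: [0,0,0,0,0,0,0,0]
  linear:
    - [0.006,0.038,0]
    - [0.012,0.076,0]
    - [0.017,0.114,0]
    - [0.023,0.152,0]
    - [0.029,0.19,0]
    - [0.035,0.228,0]
    - [0.04,0.266,0]
    - [0.046,0.304,0]
  delta_rot:
    - [0,0,2]
    - [0,0,4]
    - [0,0,6]
    - [0,0,8]
    - [0,0,10]
    - [0,0,12]
    - [0,0,13]
    - [0,0,13.7]

```text
clock: 1.43
eef_pos: [0.4536, -0.0185, 0.33]
tool_rot: [0.998, 0.064, -0.0, -0.0]
ft_force: [0.6, 0.6, -0.0]
grip_width: 0.0854
```

```bash
python3 - <<'E'
from h import *
plan((.6035,-.286,.33),.125)
E
```

```text
clock 1.43 pos [ 0.4536 -0.0185  0.33  ] yaw 0.129 F [ 0.6  0.6 -0. ] w 0.0854 tilt 0.04
L(mm) [ 1.143e+02  2.845e+02 -1.000e-01] rv [-0.02  0.04  0.22] minrows 7.5
```

jog_arm:
  jaw: [0.1,0.2,0.3,0.4,0.45,0.45,0.45,0.45]
  linear:
    - [0.015,0.037,0]
    - [0.03,0.074,0]
    - [0.045,0.111,0]
    - [0.06,0.148,0]
    - [0.075,0.186,0]
    - [0.09,0.223,0]
    - [0.105,0.26,0]
    - [0.114,0.284,0]
  delta_rot:
    - [0,0,0.2]
    - [0,0,0.2]
    - [0,0,0.2]
    - [0,0,0.2]
    - [0,0,0.2]
    - [0,0,0.2]
    - [0,0,0.2]
    - [0,0,0.2]

```text
clock: 2.1
eef_pos: [0.6039, -0.2867, 0.3283]
tool_rot: [0.998, 0.062, -0.001, -0.0]
ft_force: [0.7, -0.2, -0.2]
grip_width: 0.0472
```

```bash
python3 - <<'E'
from h import *
plan((.6035,-.286,.24),.125)
print(bot.get_obs()['joint_pos'].round(3))
shoot('b')
s=cv2.imread('pics/b_side.png')
cv2.imwrite('pics/b1.png',cv2.resize(s[80:210,230:390],None,fx=4.5,fy=4.5,interpolation=cv2.INTER_CUBIC))
E
```

```text
clock 2.1 pos [ 0.6039 -0.2867  0.3283] yaw 0.124 F [ 0.7 -0.2 -0.2] w 0.0472 tilt 0.1
L(mm) [-0.2 -0.7 88.3] rv [-0.02  0.09 -0.03] minrows 2.2
[-4.430e-01  6.140e-01  7.800e-01  1.738e+00 -1.000e-03  1.003e+00]
```

View pics/b1.png

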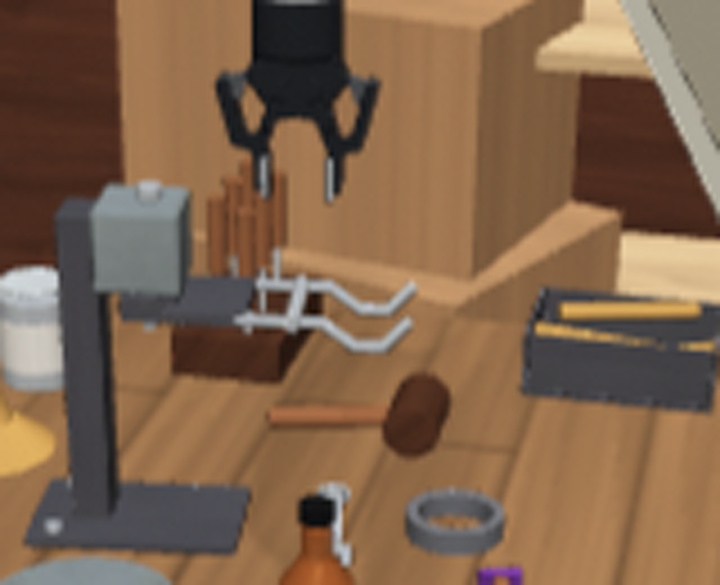

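View pics/b_top.png

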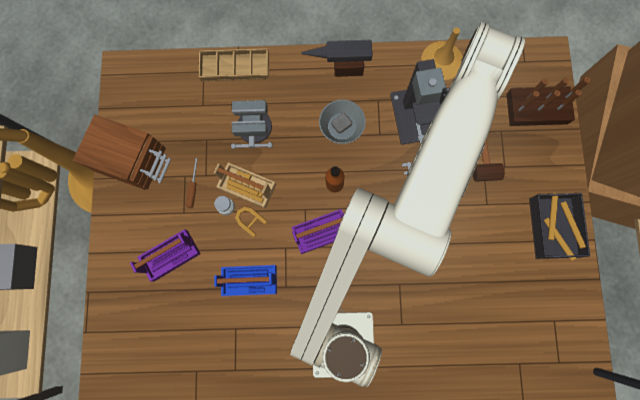

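The side view shows the open fingers straddling the bar line at (265,180) and (333,190). The linkage knuckles spread about ±60 mm, and the dark guide plate sits just 44 mm behind the bar. To clear it during the pull, I'll lean the gripper 28° towards the front.

jog_arm:
  jaw: [0.45,0.45,0.45,0.45,0.45,0.45,0.45,0.45]
  linear:
    - [-0.008,0,0.005]
    - [-0.016,0,0.015]
    - [-0.025,0,0.025]
    - [-0.033,0,0.035]
    - [-0.033,-0.001,0.046]
    - [-0.033,-0.001,0.046]
    - [-0.033,-0.001,0.046]
    - [-0.033,-0.001,0.046]
  delta_rot:
    - [0,7,0]
    - [0,14,0]
    - [0,21,0]
    - [0,28,0]
    - [0,28,0]
    - [0,28,0]
    - [0,28,0]
    - [0,28,0]

```text
clock: 2.87
eef_pos: [0.5721, -0.2867, 0.2869]
tool_rot: [0.968, 0.062, 0.243, -0.014]
ft_force: [0.4, -0.1, -0.2]
grip_width: 0.0466
```

```bash
cat >> h.py <<'E'
def tell(t):
    o=bot.get_obs(); M=R.from_quat(o['tool_rot']).as_matrix()
    print('clock',round(o['clock'],2),'pos',o['eef_pos'].round(4),'F',o['ft_force'].round(1),'T',o['ft_torque'].round(2),'w',round(o['grip_width'],4),'\nM',M.round(3).tolist())
    print('L(mm)',(M.T@(np.array(t)-o['eef_pos'])*1000).round(1))
E
python3 - <<'E'
from h import *
tell((.6035,-.286,.22))
print(bot.get_obs()['joint_pos'].round(3))
shoot('c')
s=cv2.imread('pics/c_side.png')
cv2.imwrite('pics/c5.png',cv2.resize(s[80:210,230:390],None,fx=4.5,fy=4.5,interpolation=cv2.INTER_CUBIC))
E
```

```text
clock 2.87 pos [ 0.5721 -0.2867  0.2869] F [ 0.4 -0.1 -0.2] T [-0.09  0.42 -0.02] w 0.0466 
M [[0.874, 0.127, 0.468], [0.114, -0.992, 0.058], [0.472, 0.003, -0.882]]
L(mm) [-4.   3.1 73.8]
[-0.606  0.232 -0.013  0.946  0.319  0.899]
```

View pics/c5.png

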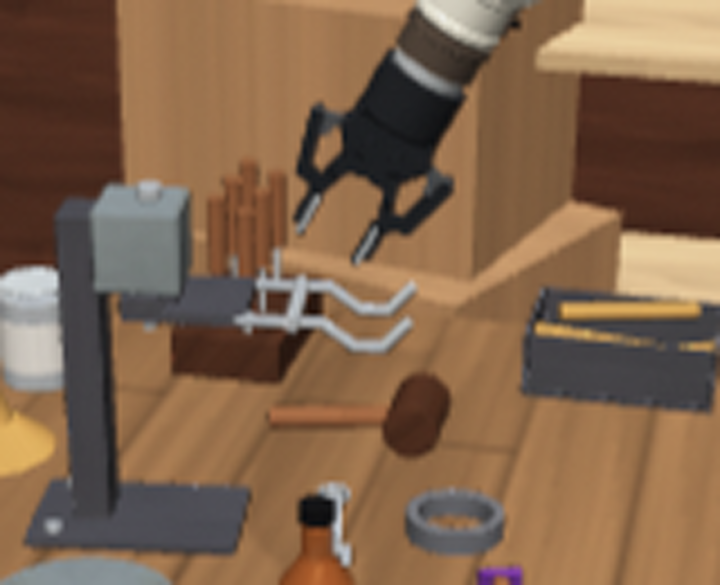

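```bash
python3 - <<'E'
from h import *
tell((.6035,-.286,.22))
E
```

```text
clock 2.97 pos [ 0.573  -0.287   0.2871] F [-0.2 -0.3 -0.2] T [-0.07  0.45 -0.01] w 0.0472 
M [[0.874, 0.128, 0.469], [0.114, -0.992, 0.058], [0.472, 0.003, -0.881]]
L(mm) [-4.9  2.7 73.5]
```

jog_arm:
  jaw: [0.45,0.45,0.45,0.45,0.45,0.45,0.45,0.45]
  linear:
    - [-0.002,0.001,0.012]
    - [-0.004,0.002,0.024]
    - [-0.0045,0.003,0.036]
    - [-0.0045,0.003,0.048]
    - [-0.0045,0.003,0.06]
    - [-0.0045,0.003,0.068]
    - [-0.0045,0.003,0.073]
    - [-0.0045,0.003,0.073]
  delta_rot:
    - [0,0,0]
    - [0,0,0]
    - [0,0,0]
    - [0,0,0]
    - [0,0,0]
    - [0,0,0]
    - [0,0,0]
    - [0,0,0]

```text
clock: 3.63
eef_pos: [0.6018, -0.2853, 0.2169]
tool_rot: [0.968, 0.062, 0.241, -0.016]
ft_force: [0.4, 1.4, -0.7]
grip_width: 0.047
```

```bash
python3 - <<'E'
from h import *
tell((.6035,-.286,.22))
shoot('d')
s=cv2.imread('pics/d_side.png')
cv2.imwrite('pics/d5.png',cv2.resize(s[80:190,240:370],None,fx=6,fy=5.4,interpolation=cv2.INTER_CUBIC))
E
```

```text
clock 3.63 pos [ 0.6018 -0.2853  0.2169] F [ 0.4  1.4 -0.7] T [-0.07  0.48  0.03] w 0.047 
M [[0.876, 0.128, 0.465], [0.112, -0.992, 0.06], [0.469, -0.001, -0.883]]
L(mm) [ 2.8  0.9 -2. ]
```

View pics/d5.png

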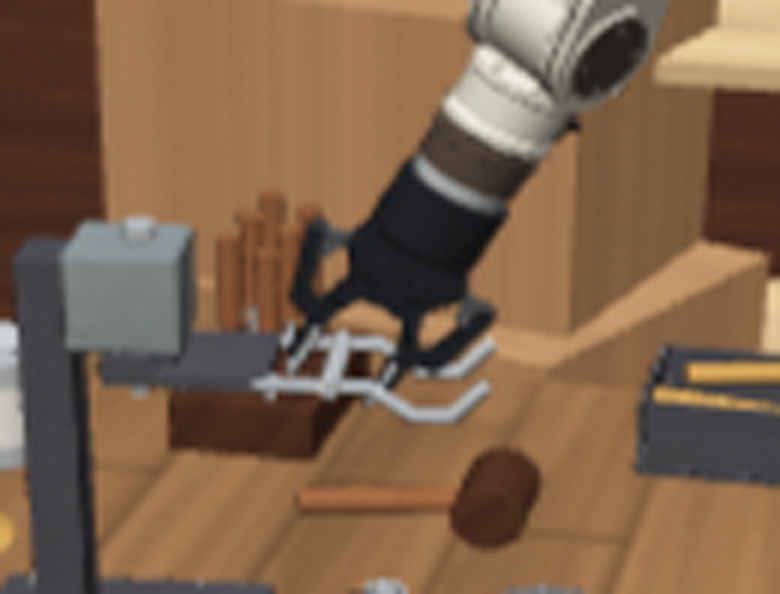

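The fingers straddle the cross-bar at (337,365), with one tip at (292,350) and the other at (380,390), and nothing is touching. I'll centre on the bar and close.

jog_arm:
  jaw: [0.5,0.6,0.7,0.85,1,1,1,1]
  linear:
    - [0.001,0,-0.001]
    - [0.002,0,-0.001]
    - [0.003,0,-0.001]
    - [0.003,0,-0.001]
    - [0.003,0,-0.001]
    - [0.003,0,-0.001]
    - [0.003,0,-0.001]
    - [0.003,0,-0.001]
  delta_rot:
    - [0,0,0]
    - [0,0,0]
    - [0,0,0]
    - [0,0,0]
    - [0,0,0]
    - [0,0,0]
    - [0,0,0]
    - [0,0,0]

```text
clock: 4.4
eef_pos: [0.604, -0.2856, 0.2214]
tool_rot: [0.968, 0.062, 0.243, -0.015]
ft_force: [3.0, 0.8, 4.1]
grip_width: 0.0118
```

```bash
python3 - <<'E'
from h import *
tell((.6035,-.286,.22))
M=R.from_quat(bot.get_obs()['tool_rot']).as_matrix()
print('down 10mm',(M.T@[0,0,-10]).round(2))
E
```

```text
clock 4.4 pos [ 0.604  -0.2856  0.2214] F [3.  0.8 4.1] T [-0.01 -0.33  0.18] w 0.0118 
M [[0.874, 0.127, 0.468], [0.113, -0.992, 0.059], [0.472, 0.001, -0.882]]
L(mm) [-1.1  0.4  1. ]
down 10mm [-4.72 -0.01  8.82]
```

jog_arm:
  jaw: [1,1,1,1,1,1,1,1]
  linear:
    - [-0.0025,0,0.0047]
    - [-0.0055,0,0.0103]
    - [-0.0085,0,0.0159]
    - [-0.0115,0,0.0215]
    - [-0.0145,0,0.0271]
    - [-0.0175,0,0.0327]
    - [-0.0205,0,0.0383]
    - [-0.0227,0,0.0424]
  delta_rot:
    - [0,0,0]
    - [0,0,0]
    - [0,0,0]
    - [0,0,0]
    - [0,0,0]
    - [0,0,0]
    - [0,0,0]
    - [0,0,0]

```text
clock: 5.07
eef_pos: [0.6041, -0.2856, 0.1745]
tool_rot: [0.968, 0.062, 0.244, -0.015]
ft_force: [-4.9, 2.8, 13.3]
grip_width: 0.0119
```

```bash
python3 - <<'E'
from h import *
tell((.604,-.2856,.1714))
E
```

```text
clock 5.07 pos [ 0.6041 -0.2856  0.1745] F [-4.9  2.8 13.3] T [ 0.5  -0.08  0.47] w 0.0119 
M [[0.874, 0.127, 0.47], [0.113, -0.992, 0.059], [0.473, 0.002, -0.881]]
L(mm) [-1.5 -0.   2.7]
```

jog_arm:
  jaw: [1,1,1,1,1,1,1,1]
  linear:
    - [-0.001,0,0.002]
    - [-0.002,0,0.004]
    - [-0.0025,0,0.0048]
    - [-0.0025,0,0.0048]
    - [-0.0025,0,0.0048]
    - [-0.0025,0,0.0048]
    - [-0.0025,0,0.0048]
    - [-0.0025,0,0.0048]
  delta_rot:
    - [0,0,0]
    - [0,0,0]
    - [0,0,0]
    - [0,0,0]
    - [0,0,0]
    - [0,0,0]
    - [0,0,0]
    - [0,0,0]

```text
clock: 5.73
eef_pos: [0.6041, -0.2856, 0.1716]
tool_rot: [0.968, 0.062, 0.245, -0.014]
ft_force: [-9.6, 4.3, 21.6]
grip_width: 0.0117
```

```bash
python3 - <<'E'
from h import *
tell((.604,-.2856,.2214))
s,_=bot.camera('side'); s=s[:,:,::-1]
cv2.imwrite('pics/e5.png',cv2.resize(s[80:190,240:370],None,fx=6,fy=5.4,interpolation=cv2.INTER_CUBIC))
E
```

```text
clock 5.73 pos [ 0.6041 -0.2856  0.1716] F [-9.6  4.3 21.6] T [0.8  0.29 0.65] w 0.0117 
M [[0.873, 0.127, 0.472], [0.113, -0.992, 0.058], [0.475, 0.002, -0.88]]
L(mm) [ 23.6   0.1 -43.9]
```

View pics/e5.png

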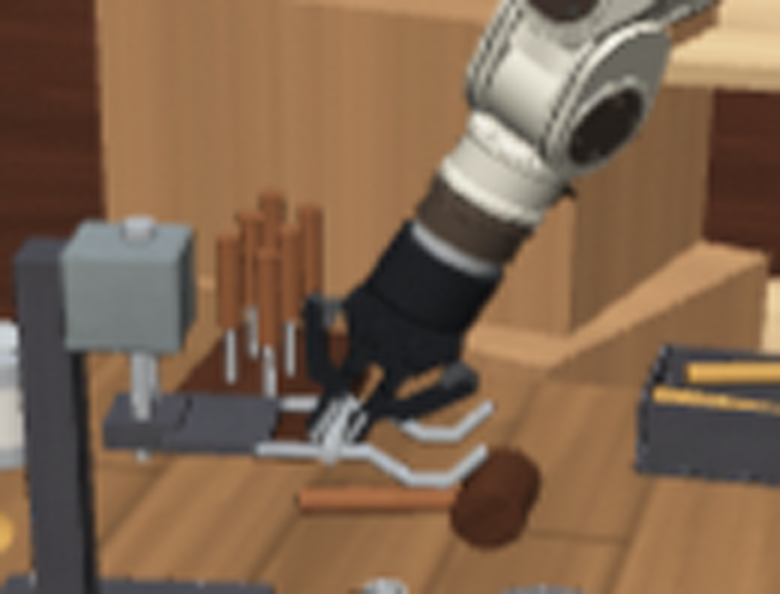

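The image shows the yoke plate dropped well below the housing to (190,420), with the rods showing at (145,385). The measured drop is 49.8 mm and the force has climbed to 21.6 N, so the yoke is at its stop. Easing up.

jog_arm:
  jaw: [1,1,1,1,1,1,1,1]
  linear:
    - [0.001,0,-0.002]
    - [0.003,0,-0.0055]
    - [0.005,0,-0.0095]
    - [0.0075,0,-0.014]
    - [0.01,0,-0.0185]
    - [0.0125,0,-0.023]
    - [0.015,0,-0.0275]
    - [0.0175,0,-0.032]
  delta_rot:
    - [0,0,0]
    - [0,0,0]
    - [0,0,0]
    - [0,0,0]
    - [0,0,0]
    - [0,0,0]
    - [0,0,0]
    - [0,0,0]

```text
clock: 6.45
eef_pos: [0.604, -0.2856, 0.205]
tool_rot: [0.968, 0.062, 0.243, -0.015]
ft_force: [1.0, 1.3, 6.0]
grip_width: 0.0119
```

jog_arm:
  jaw: [1,1,1,1,1,1,1,1]
  linear:
    - [0.002,0,-0.004]
    - [0.004,0,-0.008]
    - [0.006,0,-0.012]
    - [0.008,0,-0.0155]
    - [0.008,0,-0.0155]
    - [0.008,0,-0.0155]
    - [0.008,0,-0.0155]
    - [0.008,0,-0.0155]
  delta_rot:
    - [0,0,0]
    - [0,0,0]
    - [0,0,0]
    - [0,0,0]
    - [0,0,0]
    - [0,0,0]
    - [0,0,0]
    - [0,0,0]

```text
clock: 7.12
eef_pos: [0.604, -0.2856, 0.2211]
tool_rot: [0.968, 0.062, 0.242, -0.015]
ft_force: [4.8, -0.4, 3.8]
grip_width: 0.0118
```

```bash
python3 - <<'E'
from h import *
tell((.604,-.2856,.2214))
E
```

```text
clock 7.12 pos [ 0.604  -0.2856  0.2211] F [ 4.8 -0.4  3.8] T [-0.1  -0.73  0.12] w 0.0118 
M [[0.875, 0.127, 0.467], [0.112, -0.992, 0.059], [0.471, 0.001, -0.882]]
L(mm) [ 0.2  0.  -0.3]
```

jog_arm:
  jaw: [1,1,1,1,0.9,0.8,0.65,0.5]
  linear:
    - [0.001,0,-0.0018]
    - [0.001,0,-0.0018]
    - [0.001,0,-0.0018]
    - [0.001,0,-0.0018]
    - [0.001,0,-0.0018]
    - [0.001,0,-0.0018]
    - [0.001,0,-0.0018]
    - [0.001,0,-0.0018]
  delta_rot:
    - [0,0,0]
    - [0,0,0]
    - [0,0,0]
    - [0,0,0]
    - [0,0,0]
    - [0,0,0]
    - [0,0,0]
    - [0,0,0]

```text
clock: 7.78
eef_pos: [0.6015, -0.285, 0.2204]
tool_rot: [0.969, 0.061, 0.239, -0.016]
ft_force: [0.2, 0.6, 0.4]
grip_width: 0.0409
```

jog_arm:
  jaw: [0.4,0.4,0.4,0.4,0.4,0.4,0.4,0.4]
  linear:
    - [0,0,0]
    - [0,0,0]
    - [0,0,-0.01]
    - [0,0,-0.03]
    - [0,0,-0.06]
    - [0,0,-0.09]
    - [0,0,-0.12]
    - [0,0,-0.15]
  delta_rot:
    - [0,0,0]
    - [0,0,0]
    - [0,0,0]
    - [0,0,0]
    - [0,0,0]
    - [0,0,0]
    - [0,0,0]
    - [0,0,0]

```text
clock: 8.45
eef_pos: [0.532, -0.2941, 0.3569]
tool_rot: [0.968, 0.061, 0.241, -0.015]
ft_force: [0.4, -0.5, 0.6]
grip_width: 0.0514
```

```bash
python3 - <<'E'
from h import *
plan((.4,0,.37),-.445)
plan((.513,.303,.30),-.445)
print(bot.get_obs()['joint_pos'].round(3))
E
```

```text
clock 8.45 pos [ 0.532  -0.2941  0.3569] yaw 0.127 F [ 0.4 -0.5  0.6] w 0.0514 tilt 28.0
L(mm) [ -76.7 -308.4  -55.7] rv [ -7.98 -27.24  32.08] minrows 7.9
clock 8.45 pos [ 0.532  -0.2941  0.3569] yaw 0.127 F [ 0.4 -0.5  0.6] w 0.0514 tilt 28.0
L(mm) [  23.2 -594.8   76.6] rv [ -7.98 -27.24  32.08] minrows 14.6
[-0.663  0.161  0.082  1.133  0.339  0.844]
```

jog_arm:
  jaw: [0.4,0.4,0.4,0.4,0.4,0.4,0.4,0.4]
  linear:
    - [-0.01,-0.038,-0.007]
    - [-0.019,-0.077,-0.014]
    - [-0.029,-0.116,-0.021]
    - [-0.038,-0.154,-0.028]
    - [-0.048,-0.193,-0.035]
    - [-0.057,-0.231,-0.042]
    - [-0.067,-0.27,-0.049]
    - [-0.077,-0.308,-0.056]
  delta_rot:
    - [-1,-3.4,4]
    - [-2,-6.8,8]
    - [-3,-10.2,12]
    - [-4,-13.6,16]
    - [-5,-17,20]
    - [-6,-20.4,24]
    - [-7,-23.8,28]
    - [-8,-27.2,32.1]

```text
clock: 9.12
eef_pos: [0.3993, 0.0009, 0.3698]
tool_rot: [0.975, -0.223, 0.0, 0.0]
ft_force: [1.7, -0.1, 0.8]
grip_width: 0.0511
```

```bash
python3 - <<'E'
from h import *
plan((.513,.303,.26),-.445)
print(bot.get_obs()['joint_pos'].round(3))
E
```

```text
clock 9.12 pos [0.3993 0.0009 0.3698] yaw -0.449 F [ 1.7 -0.1  0.8] w 0.0511 tilt 0.02
L(mm) [ -28.7 -321.6  109.7] rv [ 0.02 -0.01 -0.22] minrows 8.3
[ 2.000e-03  1.700e-02  5.800e-02  1.611e+00 -0.000e+00  2.022e+00]
```

jog_arm:
  jaw: [0.4,0.4,0.4,0.4,0.4,0.4,0.4,0.4]
  linear:
    - [-0.003,-0.038,0]
    - [-0.007,-0.077,0.005]
    - [-0.01,-0.115,0.015]
    - [-0.014,-0.154,0.027]
    - [-0.018,-0.192,0.04]
    - [-0.021,-0.23,0.053]
    - [-0.025,-0.268,0.066]
    - [-0.028,-0.3,0.08]
  delta_rot:
    - [0,0,0]
    - [0,0,0]
    - [0,0,0]
    - [0,0,0]
    - [0,0,0]
    - [0,0,0]
    - [0,0,0]
    - [0,0,0]

```text
clock: 9.78
eef_pos: [0.5051, 0.2845, 0.2885]
tool_rot: [0.975, -0.22, 0.001, -0.001]
ft_force: [1.1, -1.2, -0.4]
grip_width: 0.0508
```

```bash
python3 - <<'E'
from h import *
plan((.513,.303,.20),-.445)
shoot('f')
s=cv2.imread('pics/f_side.png')
cv2.imwrite('pics/f5.png',cv2.resize(s[165:325,200:360],None,fx=3.7,fy=3.7,interpolation=cv2.INTER_CUBIC))
E
```

```text
clock 9.78 pos [0.5051 0.2845 0.2885] yaw -0.444 F [ 1.1 -1.2 -0.4] w 0.0508 tilt 0.1
L(mm) [ -0.9 -20.   88.5] rv [-0.09 -0.06  0.05] minrows 2.2
```

View pics/f5.png

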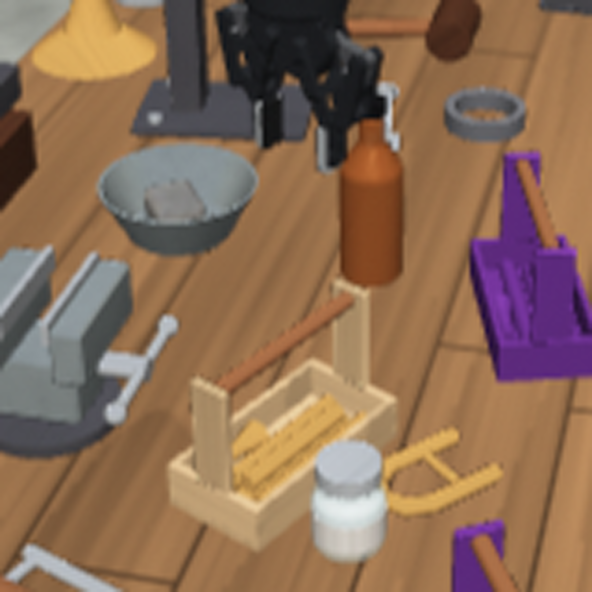

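View pics/f_top.png

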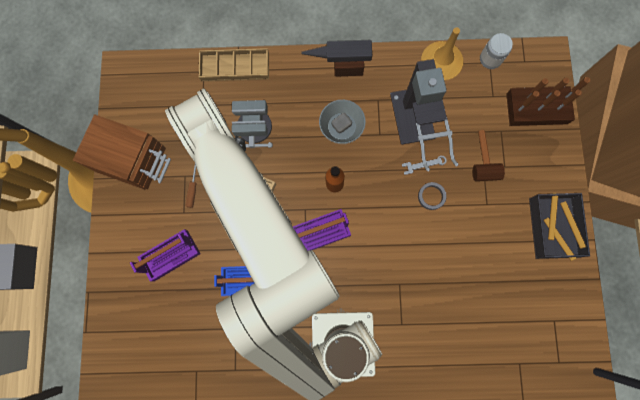

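The side crop shows the gripper above and short of the handle, which runs from (225,385) to (355,300). The jar and vise lever are clear of the fingers' path.

jog_arm:
  jaw: [0.4,0.4,0.4,0.4,0.4,0.4,0.4,0.4]
  linear:
    - [-0.001,-0.01,0.012]
    - [-0.001,-0.02,0.035]
    - [-0.001,-0.02,0.06]
    - [-0.001,-0.02,0.085]
    - [-0.001,-0.02,0.11]
    - [-0.001,-0.02,0.12]
    - [-0.001,-0.02,0.125]
    - [-0.001,-0.02,0.125]
  delta_rot:
    - [0,0,0]
    - [0,0,0]
    - [0,0,0]
    - [0,0,0]
    - [0,0,0]
    - [0,0,0]
    - [0,0,0]
    - [0,0,0]

```text
clock: 10.55
eef_pos: [0.5124, 0.2998, 0.1633]
tool_rot: [0.975, -0.221, -0.0, 0.0]
ft_force: [0.6, -0.4, -0.5]
grip_width: 0.0513
```

```bash
python3 - <<'E'
from h import *
plan((.513,.303,.12),-.445)
shoot('g')
s=cv2.imread('pics/g_side.png')
cv2.imwrite('pics/g5.png',cv2.resize(s[185:325,220:360],None,fx=4.2,fy=4.2,interpolation=cv2.INTER_CUBIC))
E
```

```text
clock 10.55 pos [0.5124 0.2998 0.1633] yaw -0.446 F [ 0.6 -0.4 -0.5] w 0.0513 tilt 0.03
L(mm) [-0.9 -3.1 43.3] rv [ 0.03 -0.   -0.07] minrows 1.1
```

View pics/g5.png

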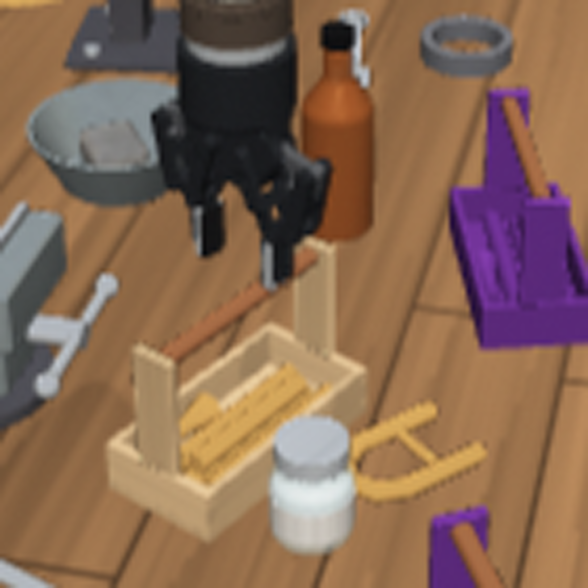

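The two fingertips, at (207,245) and (278,280), straddle the handle line and their midpoint is over the handle's middle at (240,305). I'll lower and grip.

jog_arm:
  jaw: [0.4,0.4,0.4,0.4,0.4,0.4,0.4,0.4]
  linear:
    - [-0.001,-0.003,0.01]
    - [-0.001,-0.003,0.02]
    - [-0.001,-0.003,0.03]
    - [-0.001,-0.003,0.037]
    - [-0.001,-0.003,0.043]
    - [-0.001,-0.003,0.043]
    - [-0.001,-0.003,0.043]
    - [-0.001,-0.003,0.043]
  delta_rot:
    - [0,0,0]
    - [0,0,0]
    - [0,0,0]
    - [0,0,0]
    - [0,0,0]
    - [0,0,0]
    - [0,0,0]
    - [0,0,0]

```text
clock: 11.32
eef_pos: [0.5132, 0.3039, 0.1204]
tool_rot: [0.975, -0.221, 0.0, -0.0]
ft_force: [-1.0, 0.0, 0.2]
grip_width: 0.051
```

jog_arm:
  jaw: [0.5,0.6,0.7,0.8,0.9,1,1,1]
  linear:
    - [0,0,0]
    - [0,0,0]
    - [0,0,0]
    - [0,0,0]
    - [0,0,0]
    - [0,0,0]
    - [0,0,0]
    - [0,0,0]
  delta_rot:
    - [0,0,0]
    - [0,0,0]
    - [0,0,0]
    - [0,0,0]
    - [0,0,0]
    - [0,0,0]
    - [0,0,0]
    - [0,0,0]

```text
clock: 11.98
eef_pos: [0.5138, 0.3036, 0.1208]
tool_rot: [0.975, -0.221, 0.001, -0.0]
ft_force: [2.6, -1.7, 1.6]
grip_width: 0.0122
```

jog_arm:
  jaw: [1,1,1,1,1,1,1,1]
  linear:
    - [0,0,-0.001]
    - [0,0,-0.004]
    - [0,0,-0.008]
    - [0,0,-0.013]
    - [0,0,-0.02]
    - [0,0,-0.027]
    - [0,0,-0.03]
    - [0,0,-0.03]
  delta_rot:
    - [0,0,0]
    - [0,0,0]
    - [0,0,0]
    - [0,0,0]
    - [0,0,0]
    - [0,0,0]
    - [0,0,0]
    - [0,0,0]

```text
clock: 12.65
eef_pos: [0.5138, 0.3043, 0.1519]
tool_rot: [0.975, -0.221, 0.001, -0.001]
ft_force: [0.1, 0.5, -4.9]
grip_width: 0.0118
```

```bash
python3 - <<'E'
from h import *
plan((.513,.303,.12),-.445)
print(bot.get_obs()['ft_torque'])
shoot('i')
s=cv2.imread('pics/i_side.png')
cv2.imwrite('pics/i5.png',cv2.resize(s[185:325,220:360],None,fx=4.2,fy=4.2,interpolation=cv2.INTER_CUBIC))
E
```

```text
clock 12.65 pos [0.5138 0.3043 0.1519] yaw -0.445 F [ 0.1  0.5 -4.9] w 0.0118 tilt 0.18
L(mm) [-0.2  1.6 31.9] rv [-0.15 -0.11 -0.  ] minrows 0.8
[-0.03115579 -0.04549081  0.04272482]
```

View pics/i5.png

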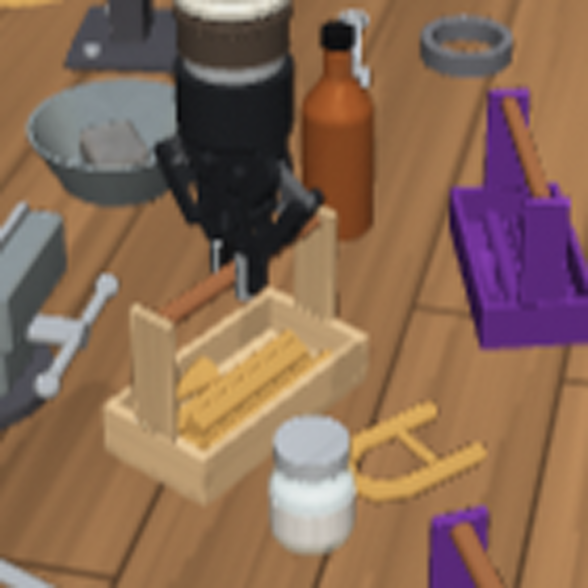

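The caddy is lifted level, held at mid-handle (238,275), and weighs about 5 N. I'll raise it above bottle height.

jog_arm:
  jaw: [1,1,1,1,1,1,1,1]
  linear:
    - [0,0,-0.01]
    - [0,0,-0.03]
    - [0,0,-0.06]
    - [0,0,-0.09]
    - [0,0,-0.12]
    - [0,0,-0.15]
    - [0,0,-0.18]
    - [0,0,-0.2]
  delta_rot:
    - [0,0,0]
    - [0,0,0]
    - [0,0,0]
    - [0,0,0]
    - [0,0,0]
    - [0,0,0]
    - [0,0,0]
    - [0,0,0]

```text
clock: 13.42
eef_pos: [0.513, 0.3038, 0.3543]
tool_rot: [0.975, -0.221, 0.002, -0.001]
ft_force: [0.8, 1.0, -5.0]
grip_width: 0.0119
```

```bash
python3 - <<'E'
from h import *
plan((.415,-.31,.352),.125)
E
```

```text
clock 13.42 pos [0.513  0.3038 0.3543] yaw -0.445 F [ 0.8  1.  -5. ] w 0.0119 tilt 0.26
L(mm) [175.9 596.2   0.7] rv [ -0.15  -0.21 -32.67] minrows 15.2
```

jog_arm:
  jaw: [1,1,1,1,1,1,1,1]
  linear:
    - [0.002,0.008,0]
    - [0.006,0.021,0]
    - [0.012,0.04,0]
    - [0.018,0.062,0]
    - [0.025,0.086,0]
    - [0.033,0.11,0]
    - [0.04,0.134,0]
    - [0.047,0.158,0]
  delta_rot:
    - [0,0,-0.5]
    - [0,0,-1.2]
    - [0,0,-2.2]
    - [0,0,-3.4]
    - [0,0,-4.7]
    - [0,0,-6]
    - [0,0,-7.4]
    - [0,0,-8.7]

```text
clock: 14.08
eef_pos: [0.4859, 0.1391, 0.3486]
tool_rot: [0.989, -0.145, -0.001, 0.001]
ft_force: [0.2, -0.4, -4.7]
grip_width: 0.0122
```

```bash
python3 - <<'E'
from h import *
plan((.415,-.31,.352),.125)
E
```

```text
clock 14.08 pos [0.4859 0.1391 0.3486] yaw -0.292 F [ 0.2 -0.4 -4.7] w 0.0122 tilt 0.14
L(mm) [ 61.3 450.5  -2.7] rv [  0.08   0.12 -23.88] minrows 11.1
```

jog_arm:
  jaw: [1,1,1,1,1,1,1,1]
  linear:
    - [0.003,0.026,0]
    - [0.007,0.052,0]
    - [0.01,0.078,0]
    - [0.014,0.104,0]
    - [0.018,0.13,0]
    - [0.021,0.156,0]
    - [0.025,0.182,0]
    - [0.028,0.208,0]
  delta_rot:
    - [0,0,-1.4]
    - [0,0,-2.8]
    - [0,0,-4.2]
    - [0,0,-5.6]
    - [0,0,-7]
    - [0,0,-8.4]
    - [0,0,-9.8]
    - [0,0,-11.2]

```text
clock: 14.75
eef_pos: [0.4523, -0.0677, 0.3487]
tool_rot: [0.999, -0.048, -0.001, 0.0]
ft_force: [0.6, -0.6, -6.1]
grip_width: 0.012
```

```bash
python3 - <<'E'
from h import *
plan((.415,-.31,.33),.125)
E
```

```text
clock 14.75 pos [ 0.4523 -0.0677  0.3487] yaw -0.096 F [ 0.6 -0.6 -6.1] w 0.012 tilt 0.11
L(mm) [-13.7 244.7  18.8] rv [ -0.     0.11 -12.69] minrows 6.0
```

jog_arm:
  jaw: [1,1,1,1,1,1,1,1]
  linear:
    - [-0.001,0.026,0]
    - [-0.003,0.052,0]
    - [-0.004,0.078,0]
    - [-0.006,0.103,0.002]
    - [-0.007,0.127,0.005]
    - [-0.008,0.15,0.008]
    - [-0.01,0.172,0.011]
    - [-0.011,0.193,0.014]
  delta_rot:
    - [0,0,-1.5]
    - [0,0,-3]
    - [0,0,-4.5]
    - [0,0,-6]
    - [0,0,-7.5]
    - [0,0,-9]
    - [0,0,-10.5]
    - [0,0,-11.5]

```text
clock: 15.42
eef_pos: [0.4223, -0.2582, 0.3345]
tool_rot: [0.999, 0.052, -0.001, -0.001]
ft_force: [0.9, 0.6, -5.8]
grip_width: 0.0119
```

```bash
python3 - <<'E'
from h import *
plan((.415,-.31,.246),.125)
E
```

```text
clock 15.42 pos [ 0.4223 -0.2582  0.3345] yaw 0.104 F [ 0.9  0.6 -5.8] w 0.0119 tilt 0.14
L(mm) [-12.4  50.8  88.5] rv [-0.08  0.11 -1.23] minrows 2.5
```

jog_arm:
  jaw: [1,1,1,1,1,1,1,1]
  linear:
    - [-0.004,0.018,0.005]
    - [-0.008,0.032,0.015]
    - [-0.01,0.042,0.028]
    - [-0.012,0.048,0.041]
    - [-0.012,0.051,0.054]
    - [-0.012,0.051,0.067]
    - [-0.012,0.051,0.078]
    - [-0.012,0.051,0.084]
  delta_rot:
    - [0,0,-0.5]
    - [0,0,-1.2]
    - [0,0,-1.2]
    - [0,0,-1.2]
    - [0,0,-1.2]
    - [0,0,-1.2]
    - [0,0,-1.2]
    - [0,0,-1.2]

```text
clock: 16.08
eef_pos: [0.4153, -0.3084, 0.2491]
tool_rot: [0.998, 0.062, -0.002, -0.002]
ft_force: [-0.4, -0.0, -5.4]
grip_width: 0.0118
```

jog_arm:
  jaw: [1,1,1,1,1,1,1,1]
  linear:
    - [0,0,0]
    - [0,0,0]
    - [0,0,0]
    - [0,0,0]
    - [0,0,0]
    - [0,0,0]
    - [0,0,0]
    - [0,0,0]
  delta_rot:
    - [0,0,0]
    - [0,0,0]
    - [0,0,0]
    - [0,0,0]
    - [0,0,0]
    - [0,0,0]
    - [0,0,0]
    - [0,0,0]

```text
clock: 16.75
eef_pos: [0.4176, -0.3093, 0.2525]
tool_rot: [0.998, 0.062, 0.0, 0.0]
ft_force: [-0.2, -0.5, -5.7]
grip_width: 0.0118
```

```bash
python3 - <<'E'
from h import *
plan((.415,-.31,.246),.125)
shoot('j')
s=cv2.imread('pics/j_side.png')
cv2.imwrite('pics/j5.png',cv2.resize(s[95:215,240:380],None,fx=5.5,fy=5,interpolation=cv2.INTER_CUBIC))
t=cv2.imread('pics/j_top.png')
cv2.imwrite('pics/j6.png',cv2.resize(t[70:230,380:500],None,fx=3.7,fy=3.7,interpolation=cv2.INTER_CUBIC))
E
```

```text
clock 16.75 pos [ 0.4176 -0.3093  0.2525] yaw 0.124 F [-0.2 -0.5 -5.7] w 0.0118 tilt 0.05
L(mm) [-2.7  0.4  6.5] rv [ 0.02 -0.04 -0.06] minrows 0.2
```

View pics/j5.png

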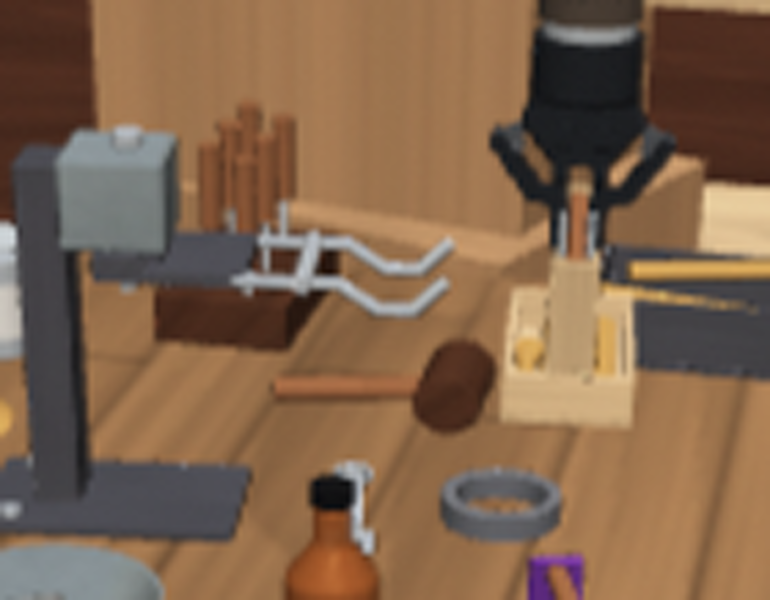

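View pics/j6.png

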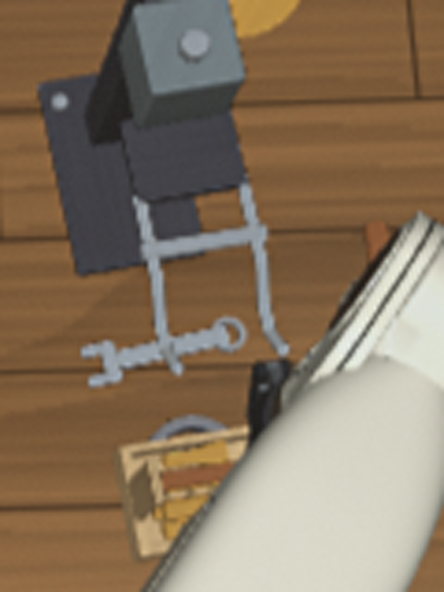

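The caddy is upright in front of the prong tips, with the tray at (570,355) and the tips at (450,250). Handle bottom clears the tips by about 17 mm, and the tubes clear the prong undersides by about 16 mm. Moving in.

jog_arm:
  jaw: [1,1,1,1,1,1,1,1]
  linear:
    - [0.004,0,0]
    - [0.01,0,0]
    - [0.018,0,0]
    - [0.027,0,0]
    - [0.036,0,0]
    - [0.045,0,0]
    - [0.054,0,0]
    - [0.062,0,0]
  delta_rot:
    - [0,0,0]
    - [0,0,0]
    - [0,0,0]
    - [0,0,0]
    - [0,0,0]
    - [0,0,0]
    - [0,0,0]
    - [0,0,0]

```text
clock: 17.52
eef_pos: [0.4803, -0.3013, 0.2521]
tool_rot: [0.998, 0.062, 0.0, -0.0]
ft_force: [0.5, 0.3, -4.9]
grip_width: 0.012
```

```bash
python3 - <<'E'
from h import *
plan((.5395,-.294,.251),.125)
shoot('k')
s=cv2.imread('pics/k_side.png')
cv2.imwrite('pics/k5.png',cv2.resize(s[95:215,240:380],None,fx=5.5,fy=5,interpolation=cv2.INTER_CUBIC))
t=cv2.imread('pics/k_top.png')
cv2.imwrite('pics/k6.png',cv2.resize(t[70:230,380:500],None,fx=3.7,fy=3.7,interpolation=cv2.INTER_CUBIC))
E
```

```text
clock 17.52 pos [ 0.4803 -0.3013  0.2521] yaw 0.124 F [ 0.5  0.3 -4.9] w 0.012 tilt 0.03
L(mm) [59.6  0.1  1.1] rv [-0.   -0.03 -0.03] minrows 1.5
```

View pics/k5.png

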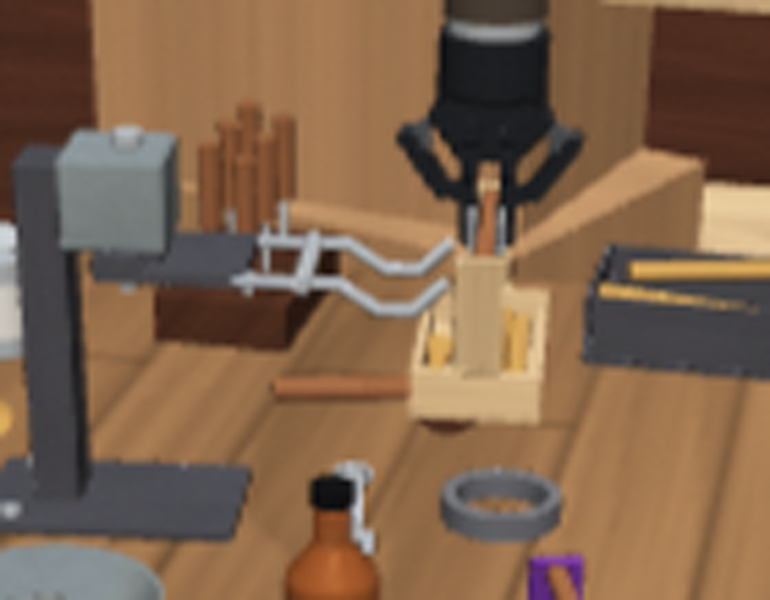

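View pics/k6.png

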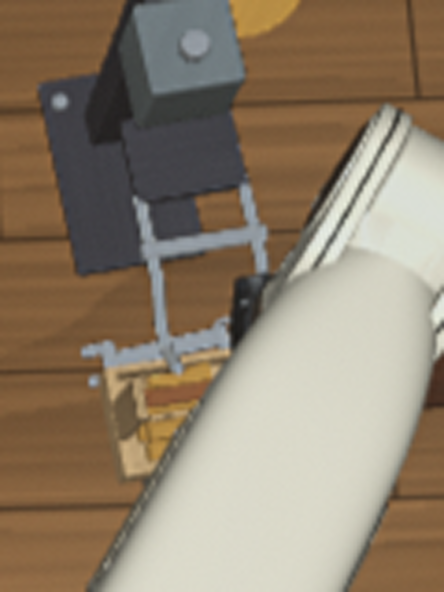

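The near prong tip, at (175,370) in the top crop, is inside the end board and under the handle. No contact force shows, so I'll continue.

jog_arm:
  jaw: [1,1,1,1,1,1,1,1]
  linear:
    - [0.006,0,0]
    - [0.014,0,0]
    - [0.023,0,0]
    - [0.032,0,0]
    - [0.041,0,0]
    - [0.05,0,0]
    - [0.056,0,0]
    - [0.058,0,0]
  delta_rot:
    - [0,0,0]
    - [0,0,0]
    - [0,0,0]
    - [0,0,0]
    - [0,0,0]
    - [0,0,0]
    - [0,0,0]
    - [0,0,0]

```text
clock: 18.28
eef_pos: [0.538, -0.2941, 0.252]
tool_rot: [0.998, 0.062, 0.0, -0.0]
ft_force: [-0.9, 0.5, -5.3]
grip_width: 0.0123
```

```bash
python3 - <<'E'
from h import *
plan((.5395,-.294,.213),.125)
shoot('l')
s=cv2.imread('pics/l_side.png')
cv2.imwrite('pics/l5.png',cv2.resize(s[95:215,240:380],None,fx=5.5,fy=5,interpolation=cv2.INTER_CUBIC))
E
```

```text
clock 18.28 pos [ 0.538  -0.2941  0.252 ] yaw 0.125 F [-0.9  0.5 -5.3] w 0.0123 tilt 0.05
L(mm) [ 1.5  0.1 39. ] rv [-0.   -0.05 -0.01] minrows 1.0
```

View pics/l5.png

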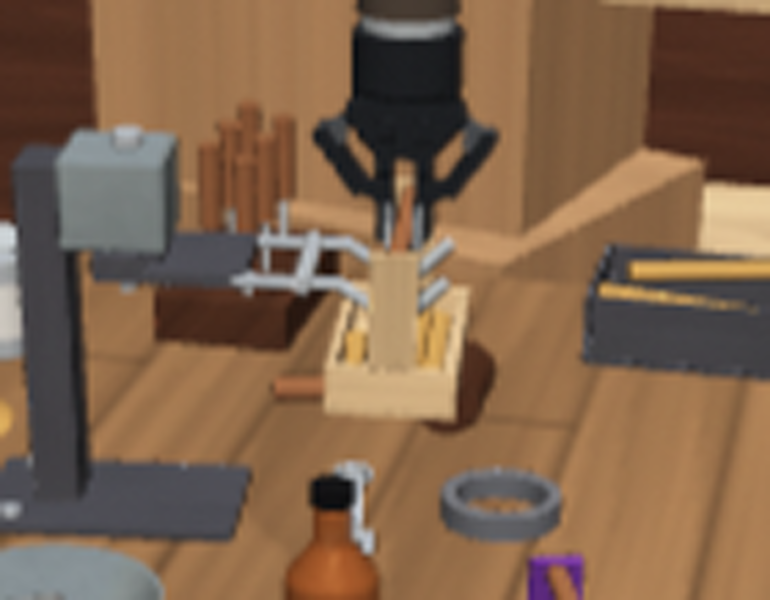

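The end board at (395,300) sits between the prong bends at (360,295) and (425,295), so the handle is over the dips. Lowering gently.

jog_arm:
  jaw: [1,1,1,1,1,1,1,1]
  linear:
    - [0.001,0,0.004]
    - [0.0015,0,0.01]
    - [0.0015,0,0.016]
    - [0.0015,0,0.022]
    - [0.0015,0,0.028]
    - [0.0015,0,0.032]
    - [0.0015,0,0.036]
    - [0.0015,0,0.038]
  delta_rot:
    - [0,0,0]
    - [0,0,0]
    - [0,0,0]
    - [0,0,0]
    - [0,0,0]
    - [0,0,0]
    - [0,0,0]
    - [0,0,0]

```text
clock: 19.05
eef_pos: [0.5377, -0.2941, 0.2134]
tool_rot: [0.998, 0.062, -0.0, -0.0]
ft_force: [0.2, 0.4, -5.4]
grip_width: 0.012
```

jog_arm:
  jaw: [1,1,1,1,1,1,1,1]
  linear:
    - [0,0,0.002]
    - [0,0,0.004]
    - [0,0,0.006]
    - [0,0,0.007]
    - [0,0,0.008]
    - [0,0,0.009]
    - [0,0,0.01]
    - [0,0,0.01]
  delta_rot:
    - [0,0,0]
    - [0,0,0]
    - [0,0,0]
    - [0,0,0]
    - [0,0,0]
    - [0,0,0]
    - [0,0,0]
    - [0,0,0]

```text
clock: 19.72
eef_pos: [0.538, -0.2942, 0.2044]
tool_rot: [0.998, 0.062, 0.0, 0.0]
ft_force: [-2.1, 1.3, -0.5]
grip_width: 0.0118
```

```bash
python3 - <<'E'
from h import *
plan((.5395,-.294,.213),.125)
shoot('m')
s=cv2.imread('pics/m_side.png')
cv2.imwrite('pics/m5.png',cv2.resize(s[95:215,240:380],None,fx=5.5,fy=5,interpolation=cv2.INTER_CUBIC))
E
```

```text
clock 19.72 pos [ 0.538  -0.2942  0.2044] yaw 0.124 F [-2.1  1.3 -0.5] w 0.0118 tilt 0.03
L(mm) [ 1.5 -0.1 -8.6] rv [ 0.01 -0.03 -0.07] minrows 0.2
```

View pics/m5.png

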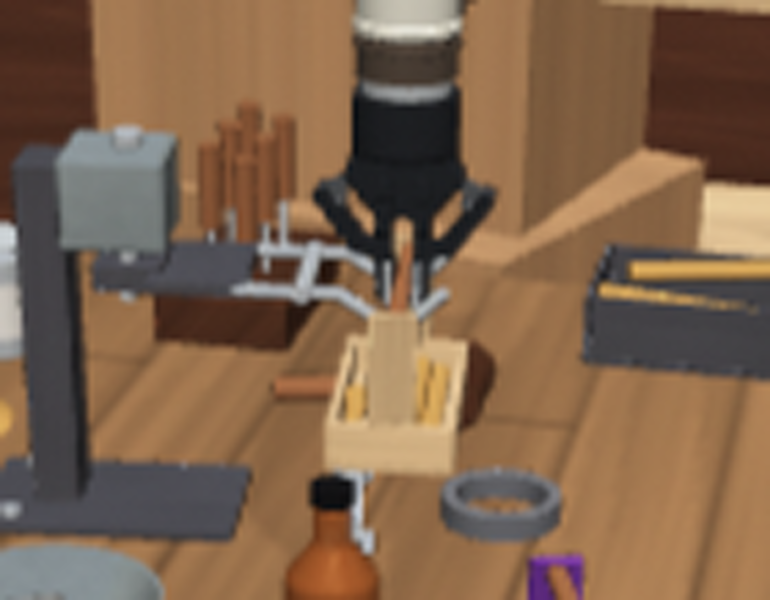

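The weight has transferred: the force went from -5.4 to -0.5 N, the yoke has sunk about 8 mm, and the handle lies in the dips. Now the tug of about 2 cm.

jog_arm:
  jaw: [1,1,1,1,1,1,1,1]
  linear:
    - [0,0,0.002]
    - [0,0,0.005]
    - [0,0,0.008]
    - [0,0,0.011]
    - [0,0,0.014]
    - [0,0,0.017]
    - [0,0,0.02]
    - [0,0,0.022]
  delta_rot:
    - [0,0,0]
    - [0,0,0]
    - [0,0,0]
    - [0,0,0]
    - [0,0,0]
    - [0,0,0]
    - [0,0,0]
    - [0,0,0]

```text
clock: 20.48
eef_pos: [0.5383, -0.2944, 0.1823]
tool_rot: [0.998, 0.062, 0.001, 0.0]
ft_force: [-2.3, 1.3, 3.5]
grip_width: 0.0118
```

jog_arm:
  jaw: [1,1,1,1,1,1,1,1]
  linear:
    - [0,0,0.001]
    - [0,0,0.001]
    - [0,0,0.001]
    - [0,0,0.001]
    - [0,0,0.001]
    - [0,0,0.001]
    - [0,0,0.001]
    - [0,0,0.001]
  delta_rot:
    - [0,0,0]
    - [0,0,0]
    - [0,0,0]
    - [0,0,0]
    - [0,0,0]
    - [0,0,0]
    - [0,0,0]
    - [0,0,0]

```text
clock: 21.15
eef_pos: [0.5383, -0.2944, 0.1815]
tool_rot: [0.998, 0.062, 0.001, 0.0]
ft_force: [-2.2, 0.1, 4.3]
grip_width: 0.0119
```

```bash
python3 - <<'E'
from h import *
plan((.5395,-.294,.213),.125)
shoot('n')
s=cv2.imread('pics/n_side.png')
cv2.imwrite('pics/n5.png',cv2.resize(s[95:215,240:380],None,fx=5.5,fy=5,interpolation=cv2.INTER_CUBIC))
E
```

```text
clock 21.15 pos [ 0.5383 -0.2944  0.1815] yaw 0.124 F [-2.2  0.1  4.3] w 0.0119 tilt 0.06
L(mm) [  1.3  -0.2 -31.5] rv [ 0.03 -0.06 -0.07] minrows 0.8
```

View pics/n5.png

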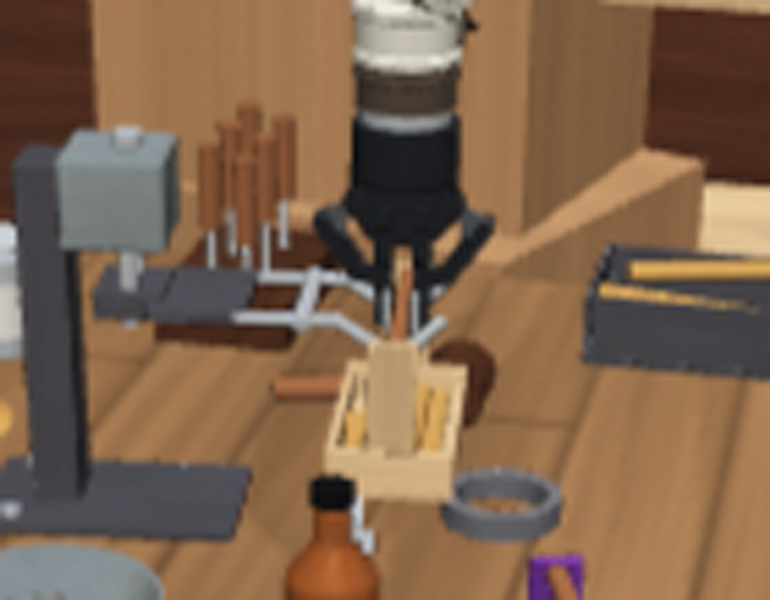

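The yoke plate has dropped with the caddy, about 31 mm below home, with +4.3 N on the tool and the handle still in the dips. Easing back up to the balance height.

jog_arm:
  jaw: [1,1,1,1,1,1,1,1]
  linear:
    - [0,0,-0.002]
    - [0,0,-0.005]
    - [0,0,-0.008]
    - [0,0,-0.011]
    - [0,0,-0.014]
    - [0,0,-0.017]
    - [0,0,-0.02]
    - [0,0,-0.0215]
  delta_rot:
    - [0,0,0]
    - [0,0,0]
    - [0,0,0]
    - [0,0,0]
    - [0,0,0]
    - [0,0,0]
    - [0,0,0]
    - [0,0,0]

```text
clock: 21.92
eef_pos: [0.5382, -0.2943, 0.203]
tool_rot: [0.998, 0.062, 0.0, 0.0]
ft_force: [1.0, -1.0, -1.2]
grip_width: 0.0114
```

jog_arm:
  jaw: [1,1,1,1,1,1,1,1]
  linear:
    - [0,0,0]
    - [0,0,0]
    - [0,0,0]
    - [0,0,0]
    - [0,0,0]
    - [0,0,0]
    - [0,0,0]
    - [0,0,0]
  delta_rot:
    - [0,0,0]
    - [0,0,0]
    - [0,0,0]
    - [0,0,0]
    - [0,0,0]
    - [0,0,0]
    - [0,0,0]
    - [0,0,0]

```text
clock: 22.58
eef_pos: [0.5382, -0.2943, 0.2027]
tool_rot: [0.998, 0.062, 0.0, 0.0]
ft_force: [1.2, -1.4, -1.1]
grip_width: 0.0118
```

jog_arm:
  jaw: [0.95,0.9,0.85,0.8,0.75,0.7,0.65,0.6]
  linear:
    - [0,0,0]
    - [0,0,0]
    - [0,0,0]
    - [0,0,0]
    - [0,0,0]
    - [0,0,0]
    - [0,0,0]
    - [0,0,0]
  delta_rot:
    - [0,0,0]
    - [0,0,0]
    - [0,0,0]
    - [0,0,0]
    - [0,0,0]
    - [0,0,0]
    - [0,0,0]
    - [0,0,0]

```text
clock: 23.25
eef_pos: [0.538, -0.2941, 0.2028]
tool_rot: [0.998, 0.062, 0.0, -0.0]
ft_force: [-0.1, -0.9, 0.2]
grip_width: 0.034
```

jog_arm:
  jaw: [0.55,0.5,0.5,0.5,0.5,0.5,0.5,0.5]
  linear:
    - [0,0,0]
    - [0,0,0]
    - [0,0,0]
    - [0,0,0]
    - [0,0,0]
    - [0,0,0]
    - [0,0,0]
    - [0,0,0]
  delta_rot:
    - [0,0,0]
    - [0,0,0]
    - [0,0,0]
    - [0,0,0]
    - [0,0,0]
    - [0,0,0]
    - [0,0,0]
    - [0,0,0]

```text
clock: 23.92
eef_pos: [0.5381, -0.2942, 0.2028]
tool_rot: [0.998, 0.062, 0.0, 0.0]
ft_force: [-0.9, 0.7, 0.3]
grip_width: 0.0426
```

```bash
python3 - <<'E'
from h import *
plan((.5395,-.294,.33),.125)
shoot('o')
s=cv2.imread('pics/o_side.png')
cv2.imwrite('pics/o5.png',cv2.resize(s[95:215,240:380],None,fx=5.5,fy=5,interpolation=cv2.INTER_CUBIC))
E
```

```text
clock 23.92 pos [ 0.5381 -0.2942  0.2028] yaw 0.124 F [-0.9  0.7  0.3] w 0.0426 tilt 0.03
L(mm) [   1.5   -0.  -127.2] rv [ 0.   -0.03 -0.07] minrows 3.1
```

View pics/o5.png

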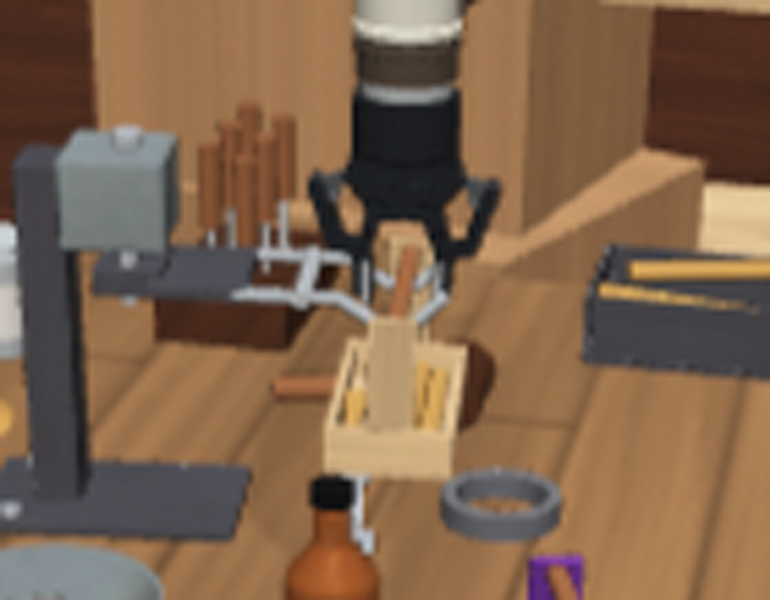

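The fingers are open clear of the handle at (405,280) and the caddy hangs level. I'll withdraw straight up.

jog_arm:
  jaw: [0.5,0.5,0.5,0.5,0.5,0.5,0.5,0.5]
  linear:
    - [0,0,-0.006]
    - [0,0,-0.016]
    - [0,0,-0.03]
    - [0,0,-0.05]
    - [0,0,-0.075]
    - [0,0,-0.1]
    - [0,0,-0.125]
    - [0,0,-0.145]
  delta_rot:
    - [0,0,0]
    - [0,0,0]
    - [0,0,0]
    - [0,0,0]
    - [0,0,0]
    - [0,0,0]
    - [0,0,0]
    - [0,0,0]

```text
clock: 24.68
eef_pos: [0.5381, -0.2943, 0.3514]
tool_rot: [0.998, 0.062, 0.002, 0.001]
ft_force: [0.6, -0.9, 0.2]
grip_width: 0.0427
```

jog_arm:
  jaw: [0.5,0.5,0.5,0.5,0.5,0.5,0.5,0.5]
  linear:
    - [-0.02,0,0]
    - [-0.05,0,0]
    - [-0.08,0,0]
    - [-0.11,0,0]
    - [-0.13,0,0]
    - [-0.14,0,0]
    - [-0.14,0,0]
    - [-0.14,0,0]
  delta_rot:
    - [0,0,0]
    - [0,0,0]
    - [0,0,0]
    - [0,0,0]
    - [0,0,0]
    - [0,0,0]
    - [0,0,0]
    - [0,0,0]

```text
clock: 25.35
eef_pos: [0.3996, -0.3118, 0.3487]
tool_rot: [0.998, 0.062, 0.001, 0.001]
ft_force: [0.4, 0.5, -0.3]
grip_width: 0.0427
```

jog_arm:
  jaw: [0.5,0.5,0.5,0.5,0.5,0.5,0.5,0.5]
  linear:
    - [0,0,0]
    - [0,0,0]
    - [0,0,0]
    - [0,0,0]
    - [0,0,0]
    - [0,0,0]
    - [0,0,0]
    - [0,0,0]
  delta_rot:
    - [0,0,0]
    - [0,0,0]
    - [0,0,0]
    - [0,0,0]
    - [0,0,0]
    - [0,0,0]
    - [0,0,0]
    - [0,0,0]

```text
clock: 26.02
eef_pos: [0.3992, -0.3115, 0.3477]
tool_rot: [0.998, 0.062, 0.0, -0.0]
ft_force: [-0.5, -0.4, -0.8]
grip_width: 0.0429
```

```bash
python3 - <<'E'
from h import *
shoot('p')
import time
s=cv2.imread('pics/p_side.png')
cv2.imwrite('pics/p5.png',cv2.resize(s[95:215,240:380],None,fx=5.5,fy=5,interpolation=cv2.INTER_CUBIC))
a=s.copy()
s2,_=bot.camera('side'); s2=s2[:,:,::-1]
print('motion px',int((np.abs(a.astype(int)-s2).max(2)>25).sum()), bot.get_obs()['clock'])
E
```

```text
motion px 14 26.1667
```

View pics/p5.png

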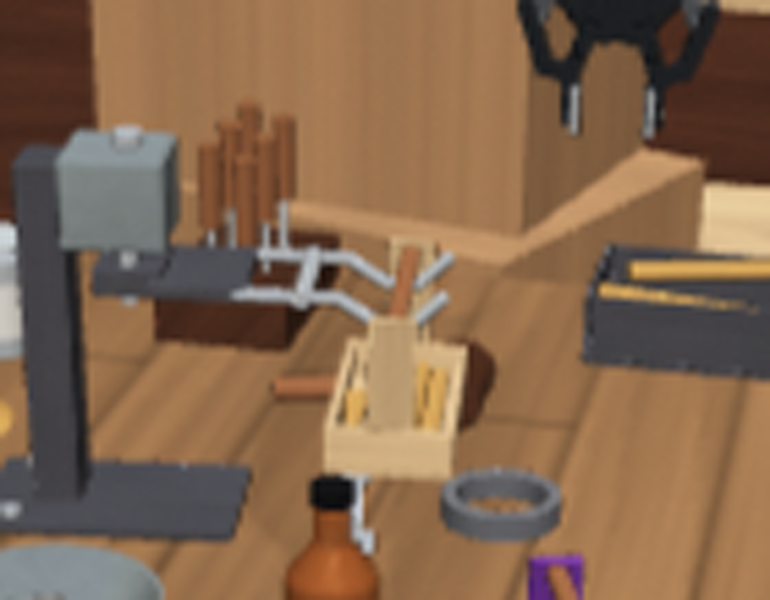

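View pics/p_top.png

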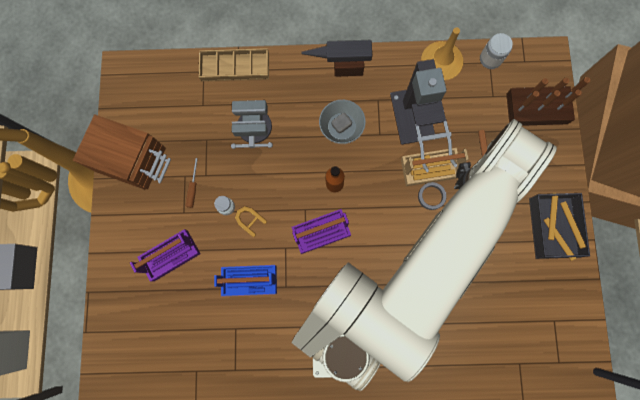

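The caddy hangs level with its handle in both dips. The other objects are where they started, at the same pixels as before: jar (223,205), bow (250,220), bottle (335,178) and tape (432,195). The gripper is clear and nothing is moving, so I'm handing in.

```bash
python3 - <<'E'
from h import *
print(bot.job_done())
E
```

```text
the job is handed in; nothing more can be done
None
```

The job is done and handed in at about 26 s of the 72 s allowed; no verdict was reported.

- **Yoke:** I gripped the bare cross-bar and pulled it straight down. The tool dropped 49.8 mm and the force rose to about 22 N, so it was at its stop. I held it there for about 0.5 s. I then eased it up to within 0.3 mm of where it started and let go.
- **Caddy:** I lifted it by mid-handle (about 5 N) and carried it upright over the bottle. I brought it in from the prongs' open ends and lowered it into the dips, where its weight passed to the yoke.
- **Tug:** I pulled down about 22 mm further, to an estimated 30 mm of yoke travel with +4 N on the tool. I eased it back up and let go.

**Last checks:**
- **Hanging:** The side image showed the caddy hanging level with its handle in the dips. Two side images 0.1 s apart were almost identical (14 pixels differed). The yoke had sunk about 9 mm, judged from the tool height when I let go.
- **Surroundings:** The gripper was well clear. By eye, the things in view were where they started. The wrench and mallet were partly hidden and I didn't measure them.

**Not directly checked:** the joint value and the contact forces could not be read, so I judged them from tool position and wrist force. No checks disagreed.

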